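# Brush out lab beakers with the brush from the catch-locked cupboard

### The arm

A 6-joint arm with a two-finger parallel gripper is mounted at the origin on the work surface. World frame = base frame: x ahead of the robot, y to its left, z up, the work surface at z = 0. Lengths are in mm, angles in degrees, forces in N, time in s.
With the tool pointing down it reaches from about 200 to 875 mm from the base axis. Payload 3.4 kg.
Tool frame: the origin (TCP) lies midway between the tips of the shut fingers; the grasp point (between the pads) lies bot.grasp_offset behind it (bot.grasp_offset is the distance from the TCP to the grasp point, in mm); z points along the fingers, y is the line along which they close (so a half turn about z gives the same grasp; the last joint's range is limited). The gripper opens to 94 mm and grips with 3 to 60 N. Pads are 16 mm wide; open, the fingers measure 119 mm over their backs; the gripper's body (75 mm by 177 mm) begins 78 mm behind the grasp point.
Start: joints at [-75, 15.808, 86.224, -0, 77.962, -6.933], TCP at [214.776, -533.42, 205.493] pointing down, gripper open.
Joint ranges: [-165.64, 165.64], [-43.16, 119.46], [12.63, 154.43], [-67.54, 247.53], [6.08, 155.33], [-154.97, 154.97]. Speed limits (degrees/s): [147.25, 147.25, 180, 180, 180, 180].

### API

Orientations are given as [roll, pitch, yaw] about the fixed x, y, z axes, in that order (R = Rz(yaw) Ry(pitch) Rx(roll)).
In Python, from cell import bot, eyes, finish_job gives the robot as it stands.
- The arm moves only by the tool send_rows, never from a script. Its argument "targets" is a list of rows, each a list of 4 numbers: the shift along the tool's x, y, z in m, then the turn about the tool's z in degrees. A call has 1 to 12 rows; each row is the pose to reach, as a shift and turn from the pose commanded when the call began, along the tool's axes at that moment; what a row does not reach only later rows make up. A row lasts 1/12 s, in which the tool goes at most 41.7 mm and 7.16 degrees, less where a joint would pass 70% of its speed; a pose out of reach is approached as far as the arm can. A call with a gripper value outside its range is refused whole. "grip" is the closure, from -1 (fully open) to 1 (shut), set as the call begins (left out, the last holds). The fingers move at their own pace and stop on an object; "force" is the grip in N (left out, the last holds). Time passes only in rows, so rows that repeat a pose let the fingers close. It gives the time, the measured TCP pose, the force, the opening and the grip force at its end, in the units of the state.
- bot.get_state(): the state, without advancing time (a new reading comes with each control period).
- eyes.snapshot(name): name is "side" or "top"; returns a dict with "color" (420x560x3 uint8, red, green, blue), "fx", "fy", "cx", "cy" (pixels), "rvec" (rotation vector, rad) and "tvec" (3), from world to camera coordinates, as OpenCV has them. Camera axes: x right, y down, z forward; pixel columns grow to the right and rows downward; lengths in mm; the calibration is good to about 2 mm. A picture is of the moment at which its call begins. There is no depth.
- finish_job(): hands the job in; it is judged then, once.
The state is a dict: "clock": time; "joint_positions": joint angles; "qd": joint speeds; "joint_efforts": joint torques, N m; "ee_pos": TCP position; "tcp_rot": TCP orientation; "force": force on the tool from outside, world axes, zero at the start; "moment": the same for the moment, N m; "finger_gap": opening from 0.0 (shut) to 1.0 (fully open); "grip_force": force on a finger pad.
Only numpy, scipy, OpenCV 4.12 (cv2) and the standard library are available. Lean on these libraries where they do the work, as an engineer would, in place of code of your own. Each camera call takes 0.05 s, during which the arm holds its last target. There are 200 camera calls.

### The job

The beaker brush is kept in the caddy on the inside of the small cupboard's door, which stands ajar on its spring safety catch: press the red catch down through the gap above, pull the door wide open and take out the brush. Brush out every beaker on the bench in the order blue, green, red, in each going down to the bottom, up to the mouth and down to the bottom again. Finally stand the brush back in its caddy, shut the door fully so that the catch is up again, and set the brushed beakers upright on the dark drying mat, knocking nothing over.

Things in the scene. Friction and masses are not known exactly. Their poses are not given: they have to be found in the camera images.
- cupboard: white bench cupboard with a closed flat top: 170 deep (x) x 270 wide (y) x 250 mm high. Origin: centre of its underside; its front, with the door before it, faces its -x. Nothing stands on it
- door (a joint): blue cupboard door, hinged upright at its left as the robot sees it, upper edge 250 mm above the bench. Value: opening angle, rad; 0 shut, grows as the free edge swings to the robot, stop 1.75. Starts ajar at 0.18 to 0.22; unless pressed, the catch stops it near 0.23. Friction (0.25 N m) keeps it where left. Outside: a bar handle 40 mm out, 65 to 155 mm above the bench, 35 mm from the free edge
- catch (a joint): how far the red spring catch is pressed straight down, m: 0 up, stop 0.020. It springs back; 3 N to start, 7 N at 0.015. Pressed 0.014 or more, and kept so until the door is past 0.42 rad, it lets the door open. When the door is pushed shut from outside, its sloped nose rides under the lip by itself (a few N at the door edge, between 0.42 and 0.22 rad) and snaps up
- hinge (a point): on the hinge axis, in the plane of the door's inner face, 250 mm above the bench (the door's upper edge). Turns with the door: -y runs along the door to its free edge 270 mm away, +x points out of the inner face (into the cupboard when shut), z up. The 16 mm thick panel fills x = -16 to 0 mm
- door_edge (a point): point in the middle of the door's upper edge (half its thickness), 225 mm from the hinge axis, right above the catch; axes as hinge
- catch_pad (a point): on top of the red catch arm, 25 mm in from the door's inner face; axes as hinge. The arm stands out 76 mm (95 with its sloping nose) from that face, 40 mm wide, flat, its top 38 mm below the door's upper edge; 60 mm in, a tooth rises 14 mm and hooks behind a steel lip inside the cupboard's front edge. Seen from above through the gap between door and cupboard, 40 to 50 mm wide there
- caddy (a point): centre of the inner floor of the square white open-topped caddy fixed to the inside of the door, 48 mm from the inner face and 130 mm from the hinge axis; floor 34 mm above the bench, opening 50 x 50 mm, rim 61 mm above this point. Swings with the door; axes as hinge
- brush: beaker brush, 190 mm long, 0.09 kg, standing head down in the caddy (so its tip is 34 mm above the bench, its top 224 mm). From its origin at the centre of the flat lower end, z up along it: yellow round head 34 mm across, 0 to 70 mm; thin steel stem; orange square grip 20 x 20 mm (sides along x and y) from 110 to 190 mm
- brush_tip (a point): centre of the brush's flat lower end (the origin of the brush)
- brush_grip (a point): on the axis of the brush's orange grip, 165 mm from the lower end: the place to hold it
- beaker_blue: an open blue plastic beaker with a white band, standing on the bench: 110 mm high, 66 mm across outside at the rim, 63 mm at the foot, walls 3 mm, floor 6 mm thick; about 0.22 kg. Origin: centre of its underside, z up along its axis. May be absent.
- beaker_green: an open green plastic beaker with a white band, standing on the bench: 110 mm high, 66 mm across outside at the rim, 63 mm at the foot, walls 3 mm, floor 6 mm thick; about 0.22 kg. Origin: centre of its underside, z up along its axis. May be absent.
- beaker_red: an open red plastic beaker with a white band, standing on the bench: 110 mm high, 66 mm across outside at the rim, 63 mm at the foot, walls 3 mm, floor 6 mm thick; about 0.22 kg. Origin: centre of its underside, z up along its axis. May be absent.
- mat: dark ribbed rubber drying mat fixed flat on the bench, 280 (x) x 130 (y) mm, 4 mm thick. Origin: centre of its underside
- reagent_jar: reagent jar with a blue cap, 60 mm across, 80 mm high: a bystander not to be knocked over
- wash_bottle: wash bottle, 64 mm across, 160 mm high: a bystander not to be knocked over
There are look-alikes about, which are no part of the job. What is shaped like the brush but pink or purple is not meant.

How it is judged (in metres and radians):
On the way, in this order (a step that is already met when the one before it is completed fails the run):
1. the cupboard door stands wide open (more than 1.2 rad) (value of joint door above 1.2 rad), for 0.2 s.
2. brush at the bottom of the blue beaker (tip within 25 mm of its underside) (horizontal distance between brush_tip and beaker_blue below 0.03 m and z of brush_tip in the frame of beaker_blue between -0.005 and 0.025 m), for 0.1 s.
3. brush drawn up to the mouth of the blue beaker (tip 60 to 120 mm above its underside) (horizontal distance between brush_tip and beaker_blue below 0.03 m and z of brush_tip in the frame of beaker_blue between 0.06 and 0.12 m), for 0.1 s.
4. brush at the bottom of the blue beaker again (all of step 2), for 0.1 s.
5. brush at the bottom of the green beaker (tip within 25 mm of its underside) (horizontal distance between brush_tip and beaker_green below 0.03 m and z of brush_tip in the frame of beaker_green between -0.005 and 0.025 m), for 0.1 s.
6. brush drawn up to the mouth of the green beaker (tip 60 to 120 mm above its underside) (horizontal distance between brush_tip and beaker_green below 0.03 m and z of brush_tip in the frame of beaker_green between 0.06 and 0.12 m), for 0.1 s.
7. brush at the bottom of the green beaker again (all of step 5), for 0.1 s.
8. brush at the bottom of the red beaker (tip within 25 mm of its underside) (horizontal distance between brush_tip and beaker_red below 0.03 m and z of brush_tip in the frame of beaker_red between -0.005 and 0.025 m), for 0.1 s.
9. brush drawn up to the mouth of the red beaker (tip 60 to 120 mm above its underside) (horizontal distance between brush_tip and beaker_red below 0.03 m and z of brush_tip in the frame of beaker_red between 0.06 and 0.12 m), for 0.1 s.
10. brush at the bottom of the red beaker again (all of step 8), for 0.1 s.
At the end, for the whole second after the job is handed in: door shut (below 0.06 rad) with the catch up (below 5 mm), brush standing in the caddy (tip within 30 mm of the caddy floor's centre, leaning less than 0.35 rad) and at rest, all beakers upright (within 0.1 rad) and at rest on the mat (centre over the mat) (value of joint door below 0.06 rad and value of joint catch below 0.005 m and distance between brush_tip and caddy below 0.03 m and angle between brush's own z axis and vertical below 0.35 rad and linear speed of each of brush, beaker_blue, beaker_green, beaker_red below 0.03 m/s and angle between each of beaker_blue, beaker_green, beaker_red's own z axis and vertical below 0.1 rad and height (world z) of each of beaker_blue, beaker_green, beaker_red below 0.012 m and x of beaker_blue in the frame of mat between -0.14 and 0.14 m and y of beaker_blue in the frame of mat between -0.065 and 0.065 m and x of beaker_green in the frame of mat between -0.14 and 0.14 m and y of beaker_green in the frame of mat between -0.065 and 0.065 m and x of beaker_red in the frame of mat between -0.14 and 0.14 m and y of beaker_red in the frame of mat between -0.065 and 0.065 m); the robot touches nothing.
It fails at once if the reagent jar or the wash bottle is knocked over (angle between any of reagent_jar, wash_bottle's own z axis and vertical above 0.6 rad).
Of beaker_blue, beaker_green, beaker_red only 2 to 3 are there at a start; the rules pass over those that are not, and their reading is None.
At some moment in a run one of beaker_blue, beaker_green, beaker_red may be knocked a few centimetres aside while the robot is not near it.
It also fails if it takes over 210 s, if anything falls off the work surface, if the arm or the gripper's body presses on something with over 40 N, if the wrist force passes 120 N, or if a joint passes its speed limit or range.

## Working session

There is one attempt and no reset: what is moved stays moved. The work goes in short steps, Python scripts to look and compute and a tool call to move; the robot and the scene stay as the last step left them, time stands still between calls to the robot, and variables do not carry over. Pictures are saved under pics/ and viewed, at most 14 in all, crops included, and the job is handed in when it is done.

Besides the shell and the picture viewer there is one more tool, called after "Request:" as name(argument=value, ...), one argument or row to a line, values as JSON. send_rows: Moves the arm, as the interface text tells. Its arguments: {"type":"object","properties":{"targets":{"type":"array"},"grip":{"type":"number"},"force":{"type":"number"}},"required":["targets"]}

```bash
mkdir -p pics
cat > h.py <<'E'
import numpy as np, cv2
from scipy.spatial.transform import Rotation as R
from cell import bot, eyes, finish_job
def snap(n,f=None):
    s=eyes.snapshot(n)
    if f: cv2.imwrite('pics/'+f,s['color'][:,:,::-1])
    return s
def K(s): return np.array([[s['fx'],0,s['cx']],[0,s['fy'],s['cy']],[0,0,1.]])
def ray(s,u,v):
    M=cv2.Rodrigues(np.array(s['rvec'],float))[0]; t=np.array(s['tvec'],float).ravel()
    return -M.T@t, M.T@np.linalg.inv(K(s))@[u,v,1]
def atz(s,u,v,z):
    c,d=ray(s,u,v); return c+d*(z-c[2])/d[2]
def proj(s,P):
    return cv2.projectPoints(np.array(P,float).reshape(-1,3),np.array(s['rvec'],float),np.array(s['tvec'],float),K(s),None)[0].reshape(-1,2)
def totool(p):
    st=bot.get_state(); r=R.from_euler('xyz',st['tcp_rot'],degrees=True)
    return r.inv().apply(np.array(p)-st['ee_pos'])/1000
E
python3 - <<'E'
from h import *
for n in('top','side'):
    s=snap(n,n+'0.png'); print(n,ray(s,280,210),s['fx'])
print(bot.get_state(),bot.grasp_offset)
E
```

```text
top (array([ 486.71722393,    3.24796539, 1277.45876093]), array([ 0.09688461,  0.02264603, -0.99503933])) 426.5854038490687
side (array([ 396.98947335, -289.48383768, 1232.47116728]), array([ 0.16265938,  0.25638913, -0.9528897 ])) 475.5267981680156
{'clock': 0.1, 'joint_positions': array([-7.49976088e+01,  1.58428000e+01,  8.62854371e+01, -6.92834333e-04,
        7.79621702e+01, -6.93415463e+00]), 'qd': array([ 0.08858556,  0.02215395, -0.27839206,  0.01182158,  0.06006038,
        0.0398761 ]), 'joint_efforts': array([ 2.17890280e-03, -4.05453587e+01, -2.37779671e+01,  7.01763388e-02,
        2.98126799e-02, -5.47162767e-05]), 'ee_pos': array([ 214.65816382, -532.90004069,  204.72076399]), 'tcp_rot': array([-1.79910172e+02, -1.02423271e-02,  2.19366828e+01]), 'force': array([ 0.40409044, -0.90893192, -0.24845581]), 'moment': array([0.01327932, 0.00629559, 0.03934121]), 'grip_force': 0.0, 'finger_gap': 0.9989690392853374} 18.8
```

View pics/top0.png

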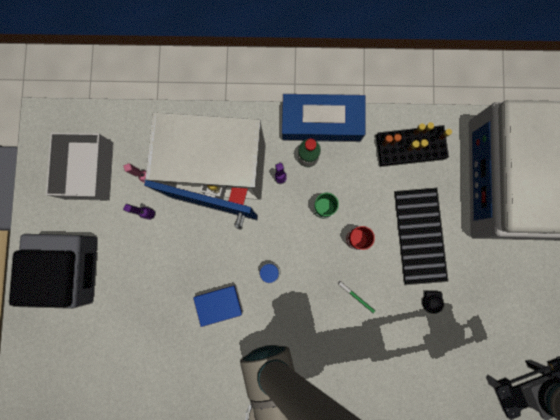

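View pics/side0.png

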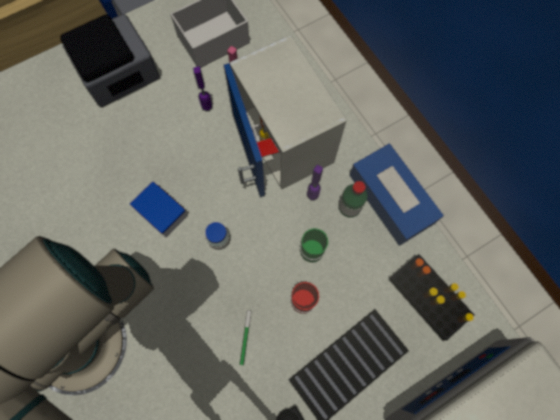

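Run:
```python
from h import *
a=cv2.imread('pics/top0.png');b=cv2.imread('pics/side0.png')
cv2.imwrite('pics/c1.png',cv2.resize(a[105:295,130:390],None,fx=3,fy=3,interpolation=cv2.INTER_CUBIC))
cv2.imwrite('pics/c2.png',cv2.resize(b[40:320,140:400],None,fx=2.1,fy=2.1,interpolation=cv2.INTER_CUBIC))
```

```text
(no output)
```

View pics/c1.png

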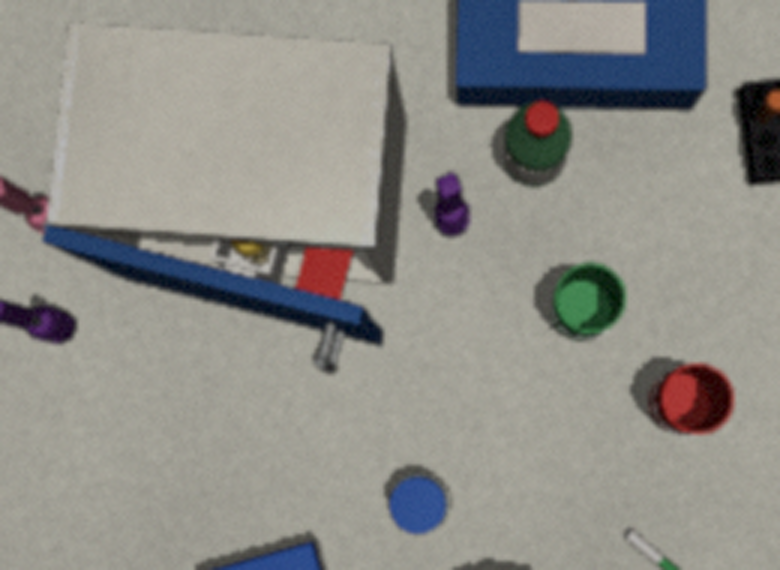

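View pics/c2.png

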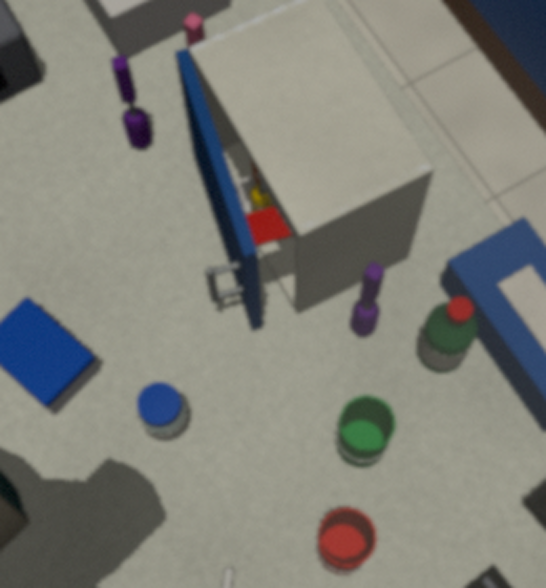

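Run:
```python
from h import *
t=snap('top');s=snap('side')
np.set_printoptions(precision=1,suppress=True)
c1=lambda u,v:(u/3+130-1/3,v/3+105-1/3); c2=lambda u,v:(u/2.1+140-.3,v/2.1+40-.3)
print('top')
for n,u,v,z in [('TL',72,25,250),('TR',390,45,250),('BR',376,246,250),('BL',47,225,250),('doorR',363,308,250),('doorL',45,232,250),('doorRlow',382,340,250),('green',590,299,110),('red',695,398,110),('padR',350,296,212),('padL',296,290,212),('jar',418,503,80),('purple',450,190,190),('wash',542,118,160),('handle',327,368,155)]:
    print(n,atz(t,*c1(u,v),z))
for n,u,v in[('mat',395,190),('mat',438,188),('mat',447,282),('mat',404,284)]: print(n,atz(t,u,v,4))
print('side')
for n,u,v,z in [('TL',190,48,250),('TR',312,0,250),('R',432,172,250),('BR',300,235,250),('doorL',180,52,250),('doorR',247,254,250),('green',366,427,110),('red',346,537,110),('pad',250,243,212),('pad2',290,235,212),('jar',160,404,80),('handle',210,270,155),('wash',460,308,160)]:
    print(n,atz(s,*c2(u,v),z))
for n,u,v in[('mat',375,311),('mat',408,350),('mat',322,418),('mat',291,378)]: print(n,atz(s,u,v,4))
```

```text
top
TL [822.3 347.4 250. ]
TR [810.1  82.5 250. ]
BR [642.5  89.  250. ]
BL [654. 359. 250.]
doorR [591.6  97.9 250. ]
doorL [648.1 360.3 250. ]
doorRlow [566.   81.8 250. ]
green [618.9 -97.1 110. ]
red [ 530.7 -193.4  110. ]
padR [605.4 112.7 212. ]
padL [609.4 158.3 212. ]
jar [428.3  56.8  80. ]
purple [701.7  31.6 190. ]
wash [774.3 -47.9 160. ]
handle [547.5 136.7 155. ]
mat [ 678.8 -310.8    4. ]
mat [ 687.6 -438.7    4. ]
mat [ 410.2 -461.9    4. ]
mat [ 401.1 -336.8    4. ]
side
TL [656.5 356.5 250. ]
TR [811.2 339.8 250. ]
R [805.7  79.4 250. ]
BR [641.8  90.1 250. ]
doorL [644.1 357.7 250. ]
doorR [581.7 100.6 250. ]
green [ 615.2 -101.9  110. ]
red [ 528.3 -196.1  110. ]
pad [598.5 125.4 212. ]
pad2 [641.7 110.6 212. ]
jar [426.4  54.4  80. ]
handle [552.4 143.2 155. ]
wash [773.3 -48.4 160. ]
mat [ 672.5 -313.4    4. ]
mat [ 687.9 -433.4    4. ]
mat [ 422.4 -451.8    4. ]
mat [ 406.7 -338.     4. ]
```

Run:
```python
from h import *
a=cv2.imread('pics/top0.png');b=cv2.imread('pics/side0.png')
f=lambda x:cv2.convertScaleAbs(cv2.resize(x,None,fx=6,fy=6,interpolation=cv2.INTER_CUBIC),alpha=1.7,beta=10)
A=f(a[170:250,140:270]); B=f(b[140:210,220:300])
o=np.zeros((600,800,3),np.uint8); 
o[:480,:780]=A
cv2.imwrite('pics/c3.png',o)
cv2.imwrite('pics/c4.png',f(b[55:155,220:350]))
```

```text
(no output)
```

View pics/c3.png

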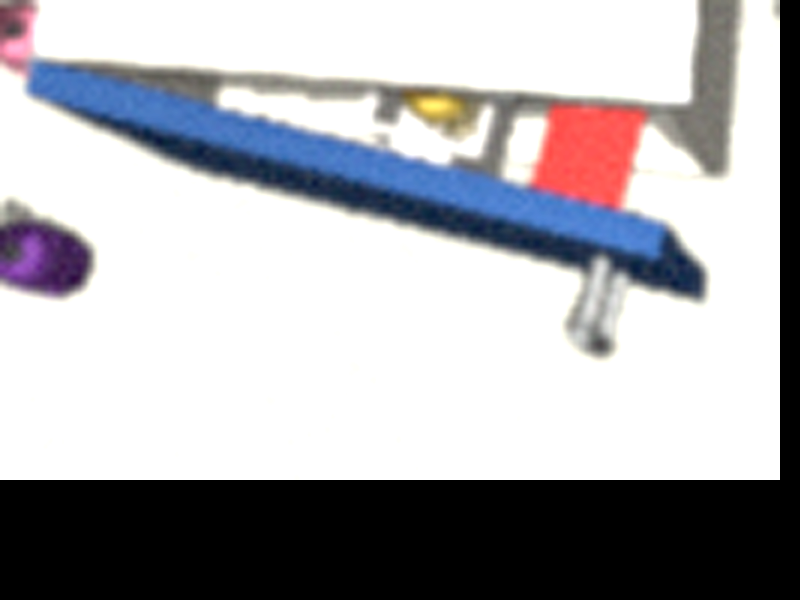

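Run:
```python
from h import *
np.set_printoptions(precision=1,suppress=True)
t=snap('top')
c=lambda u,v:(u/6+140-.4,v/6+170-.4)
P={}
for n,u,v,z in [('il',33,62,250),('ol',28,92,250),('or',660,257,250),('ir',668,226,250),('padR',612,207,212),('padL',535,188,212),('padRf',645,108,212),('padLf',550,104,212),('hand',592,350,155),('brush',435,105,224),('cupR',692,103,250)]:
    P[n]=atz(t,*c(u,v),z); print(n,P[n])
d=P['ir']-P['il']; d2=P['or']-P['ol']
for x in(d,d2): print(np.linalg.norm(x),np.degrees(np.arctan2(x[0],-x[1])))
```

```text
il [653.3 359.5 250. ]
ol [640.9 360.9 250. ]
or [579.1 100.1 250. ]
ir [591.8  97.3 250. ]
padR [603.2 124.6 212. ]
padL [610.5 157.3 212. ]
padRf [645.4 112.1 212. ]
padLf [646.2 152.2 212. ]
hand [545.9 137.7 155. ]
brush [643.  198.6 224. ]
cupR [642.2  89.1 250. ]
269.3517716282322 -13.195452503545871
267.97006005708835 -13.313369221324253
```

Request:
send_rows(
  targets=[
    [0,0,-0.04,0],
    [0.05,-0.03,-0.08,-7],
    [0.08,-0.06,-0.125,-14],
    [0.315,-0.233,-0.125,-72],
    [0.315,-0.233,-0.125,-72],
    [0.315,-0.233,-0.125,-72],
    [0.315,-0.233,-0.125,-72],
    [0.315,-0.233,-0.125,-72],
    [0.315,-0.233,-0.125,-72],
    [0.315,-0.233,-0.125,-72],
    [0.315,-0.233,-0.125,-72],
    [0.315,-0.233,-0.125,-72],
  ],
  grip=1,
  force=20,
)

```text
clock: 1.25
ee_pos: [422.8, -194.0, 331.5]
tcp_rot: [179.8, -0.1, 94.6]
force: [-0.8, 0.7, 0.2]
finger_gap: 0.188
grip_force: 0.0
```

```bash
cat >> h.py <<'E'
def go(*wps):
    """print tool-frame row for each world waypoint (x,y,z,yaw): all relative to the present pose"""
    st=bot.get_state(); r=R.from_euler('xyz',st['tcp_rot'],degrees=True)
    p0=np.array(st['ee_pos']); y0=st['tcp_rot'][2]
    print('at',p0.round(1),'rot',np.round(st['tcp_rot'],2),'F',np.round(st['force'],1),'gap',round(st['finger_gap'],3),'gf',round(st['grip_force'],1),'t',st['clock'])
    for w in wps:
        d=r.inv().apply(np.array(w[:3])-p0)/1000; a=-((w[3]-y0+180)%360-180)
        print([float(round(x,4)) for x in d]+[float(round(a,1))],'dist',round(float(np.linalg.norm(d)),3))
E
python3 - <<'E'
from h import *
go((626,135,300,166.7),(626,135,196,166.7))
E
```

```text
at [ 422.8 -194.   331.5] rot [ 1.7977e+02 -1.4000e-01  9.4600e+01] F [-0.8  0.7  0.2] gap 0.188 gf 0.0 t 1.25
[0.3115, 0.2288, 0.0331, -72.1] dist 0.388
[0.3113, 0.2284, 0.1371, -72.1] dist 0.41
```

Request:
send_rows(
  targets=[
    [0.3115,0.2288,0.0331,-72],
    [0.3115,0.2288,0.0331,-72],
    [0.3115,0.2288,0.0331,-72],
    [0.3115,0.2288,0.0331,-72],
    [0.3115,0.2288,0.0331,-72],
    [0.3115,0.2288,0.0331,-72],
    [0.3115,0.2288,0.0331,-72],
    [0.3115,0.2288,0.0331,-72],
    [0.3115,0.2288,0.0331,-72],
    [0.3115,0.2288,0.0331,-72],
    [0.3115,0.2288,0.0331,-72],
    [0.3115,0.2288,0.0331,-72],
  ],
)

```text
clock: 2.25
ee_pos: [626.7, 126.3, 296.4]
tcp_rot: [-179.9, -0.1, 165.8]
force: [-0.1, -0.6, 0.1]
finger_gap: 0.006
grip_force: 0.0
```

Request:
send_rows(
  targets=[
    [0,0,0,0],
    [0,0,0,0],
    [0,0,0,0],
    [0,0,0,0],
  ],
)

```text
clock: 2.58
ee_pos: [626.5, 125.5, 298.1]
tcp_rot: [180.0, 0.1, 165.8]
force: [-0.2, 0.1, -0.4]
finger_gap: 0.004
grip_force: 0.0
```

Run:
```python
from h import *
go((626,135,300,166.7),(626,135,215,166.7),(626,135,196,166.7))
s=snap('top','top1.png')
b=snap('side')['color'][:,:,::-1]
o=np.hstack([s['color'][:,:,::-1][100:420,60:300],b[30:350,120:400]])
cv2.imwrite('pics/d1.png',cv2.convertScaleAbs(cv2.resize(o,None,fx=1.5,fy=1.5),alpha=1.5))
```

```text
at [626.5 125.5 298.1] rot [1.8000e+02 5.0000e-02 1.6579e+02] F [-0.2  0.1 -0.4] gap 0.004 gf 0.0 t 2.5833
[0.0028, 0.009, -0.0019, -0.9] dist 0.01
[0.0029, 0.009, 0.0831, -0.9] dist 0.084
[0.0029, 0.009, 0.1021, -0.9] dist 0.103
```

View pics/d1.png

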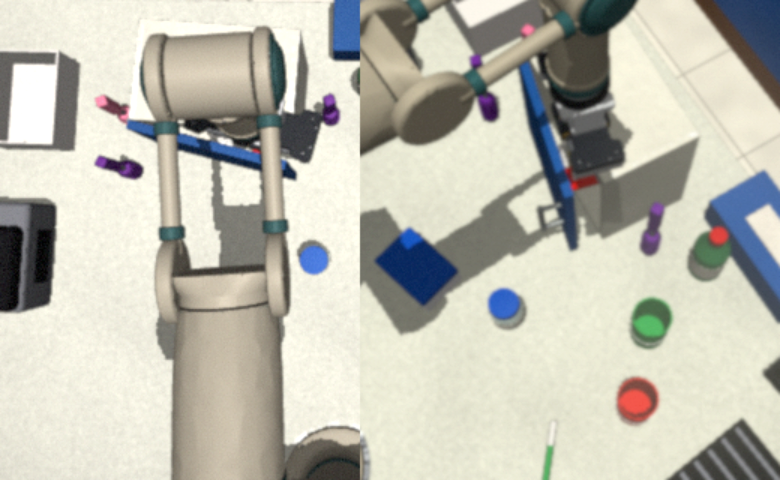

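Request:
send_rows(
  targets=[
    [0.003,0.009,0.02,-1],
    [0.003,0.009,0.04,-1],
    [0.003,0.009,0.06,-1],
    [0.003,0.009,0.075,-1],
    [0.003,0.009,0.08,-1],
    [0.003,0.009,0.085,-1],
    [0.003,0.009,0.09,-1],
    [0.003,0.009,0.095,-1],
    [0.003,0.009,0.1,-1],
    [0.003,0.009,0.103,-1],
    [0.003,0.009,0.103,-1],
    [0.003,0.009,0.103,-1],
  ],
)

```text
clock: 3.68
ee_pos: [626.8, 135.9, 195.7]
tcp_rot: [180.0, 0.2, 166.9]
force: [-0.6, -1.4, 6.2]
finger_gap: 0.007
grip_force: 3.1
```

Run:
```python
from h import *
print(bot.get_state()['force'])
h=np.array([653.5,359.5])
# finger centre 10 mm from inner face at r=225, door yaw th
W=[]
for th in range(-12,-86,-6):
    a=np.radians(th); p=h+225*np.array([np.sin(a),-np.cos(a)])+9*np.array([np.cos(a),np.sin(a)])
    W.append((p[0],p[1],195.5 if th>-34 else 225,180+th))
go(*W)
```

```text
[-0.64852435 -1.35080999  6.16071034]
at [626.8 135.9 195.7] rot [1.8000e+02 1.5000e-01 1.6693e+02] F [-0.6 -1.4  6.2] gap 0.007 gf 3.1 t 3.6833
[0.0114, -0.001, 0.0002, -1.1] dist 0.011
[0.0349, -0.0011, 0.0001, 4.9] dist 0.035
[0.0584, 0.0012, 0.0001, 10.9] dist 0.058
[0.0815, 0.006, 0.0, 16.9] dist 0.082
[0.1039, 0.0131, -0.0295, 22.9] dist 0.109
[0.1255, 0.0225, -0.0296, 28.9] dist 0.131
[0.146, 0.0342, -0.0297, 34.9] dist 0.153
[0.1651, 0.0479, -0.0297, 40.9] dist 0.174
[0.1827, 0.0636, -0.0298, 46.9] dist 0.196
[0.1986, 0.081, -0.0298, 52.9] dist 0.217
[0.2126, 0.1, -0.0298, 58.9] dist 0.237
[0.2245, 0.1203, -0.0299, 64.9] dist 0.256
[0.2342, 0.1418, -0.0299, 70.9] dist 0.275
```

Request:
send_rows(
  targets=[
    [0,0,0.001,0],
    [0,0,0.002,0],
    [0,0,0.003,0],
    [0,0,0.003,0],
    [0,0,0.003,0],
  ],
)

```text
clock: 4.1
ee_pos: [627.0, 135.9, 193.2]
tcp_rot: [180.0, 0.2, 166.9]
force: [-1.0, -1.0, 7.0]
finger_gap: 0.006
grip_force: 3.4
```

Request:
send_rows(
  targets=[
    [0.004,0,0,0],
    [0.011,-0.001,0,-1],
    [0.023,-0.001,0,2],
    [0.035,-0.001,0,5],
    [0.046,0,0,8],
    [0.058,0.001,0,11],
    [0.07,0.0035,0,14],
    [0.0815,0.006,0,17],
    [0.0815,0.006,0,17],
  ],
)

```text
clock: 4.85
ee_pos: [547.9, 162.0, 193.6]
tcp_rot: [179.8, 0.1, 149.9]
force: [-1.2, 0.6, 7.2]
finger_gap: 0.006
grip_force: 3.4
```

Run:
```python
from h import *
go()
t=snap('top');s=snap('side','')
o=np.hstack([t['color'][:,:,::-1][100:420,60:300],s['color'][:,:,::-1][30:350,120:400]])
cv2.imwrite('pics/d2.png',cv2.convertScaleAbs(cv2.resize(o,None,fx=1.5,fy=1.5),alpha=1.5))
```

```text
at [547.9 162.  193.6] rot [1.7978e+02 1.4000e-01 1.4986e+02] F [-1.2  0.6  7.2] gap 0.006 gf 3.4 t 4.85
```

View pics/d2.png

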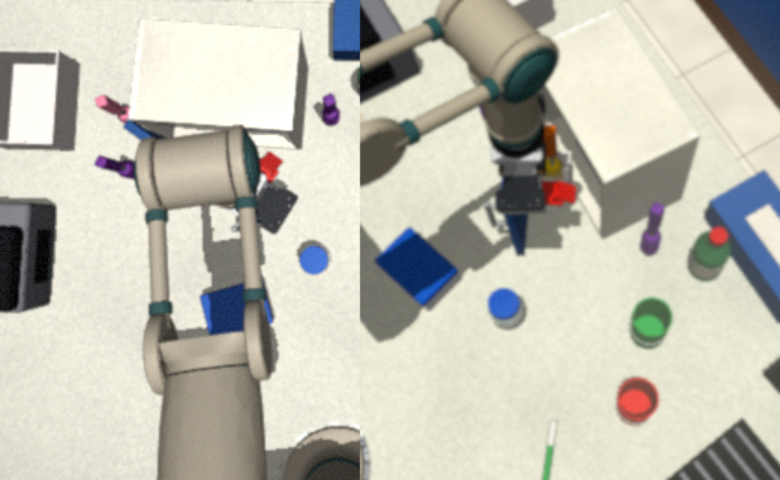

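Run:
```python
from h import *
h=np.array([653.5,359.5])
W=[]
for th in range(-33,-88,-4):
    a=np.radians(th); p=h+225*np.array([np.sin(a),-np.cos(a)])+9*np.array([np.cos(a),np.sin(a)])
    W.append((p[0],p[1],220,180+th))
go(*W)
```

```text
at [548.8 161.5 193.4] rot [1.7980e+02 1.7000e-01 1.4995e+02] F [-0.5 -0.5  6.5] gap 0.007 gf 3.4 t 4.95
[0.0111, -0.0013, -0.0266, 3.0] dist 0.029
[0.0268, -0.0005, -0.0267, 7.0] dist 0.038
[0.0424, 0.0013, -0.0267, 11.0] dist 0.05
[0.0578, 0.0042, -0.0267, 15.0] dist 0.064
[0.073, 0.0082, -0.0268, 19.0] dist 0.078
[0.0879, 0.0132, -0.0268, 23.0] dist 0.093
[0.1024, 0.0193, -0.0268, 27.0] dist 0.108
[0.1165, 0.0263, -0.0268, 31.0] dist 0.122
[0.13, 0.0343, -0.0268, 35.0] dist 0.137
[0.1429, 0.0433, -0.0268, 39.0] dist 0.152
[0.1552, 0.0531, -0.0268, 43.0] dist 0.166
[0.1668, 0.0637, -0.0268, 47.0] dist 0.181
[0.1775, 0.0752, -0.0268, 51.0] dist 0.195
[0.1875, 0.0873, -0.0268, 55.0] dist 0.209
```

Request:
send_rows(
  targets=[
    [0.011,-0.001,-0.02,3],
    [0.027,0,-0.027,7],
    [0.042,0.001,-0.027,11],
    [0.058,0.004,-0.027,15],
    [0.073,0.008,-0.027,19],
    [0.088,0.013,-0.027,23],
    [0.102,0.019,-0.027,27],
    [0.116,0.026,-0.027,31],
    [0.13,0.034,-0.027,35],
    [0.143,0.043,-0.027,39],
    [0.155,0.053,-0.027,43],
    [0.167,0.064,-0.027,47],
  ],
)

```text
clock: 5.95
ee_pos: [436.4, 299.9, 218.8]
tcp_rot: [179.8, 0.1, 102.7]
force: [3.0, -1.0, 0.8]
finger_gap: 0.005
grip_force: 1.1
```

Request:
send_rows(
  targets=[
    [0.005,0,0,0],
    [0.01,0,0,0],
    [0.01,0,0,0],
    [0.01,0,0,0],
    [0,0,0,0],
    [-0.01,0,0,0],
    [-0.02,0,-0.03,0],
    [-0.02,0,-0.07,0],
    [-0.02,0,-0.11,0],
    [-0.06,0,-0.11,0],
    [-0.1,0,-0.11,0],
    [-0.14,0,-0.11,0],
  ],
)

```text
clock: 6.95
ee_pos: [467.3, 160.9, 329.3]
tcp_rot: [179.9, 0.0, 103.0]
force: [0.7, -0.4, -0.0]
finger_gap: 0.004
grip_force: 0.0
```

Run:
```python
from h import *
go()
t=snap('top','t3.png');s=snap('side','s3.png')
o=np.hstack([t['color'][:,:,::-1][100:420,60:300],s['color'][:,:,::-1][30:350,120:400]])
cv2.imwrite('pics/d3.png',cv2.convertScaleAbs(cv2.resize(o,None,fx=1.5,fy=1.5),alpha=1.5))
```

```text
at [467.3 160.9 329.3] rot [1.7988e+02 4.0000e-02 1.0300e+02] F [ 0.7 -0.4 -0. ] gap 0.004 gf 0.0 t 6.95
```

View pics/d3.png

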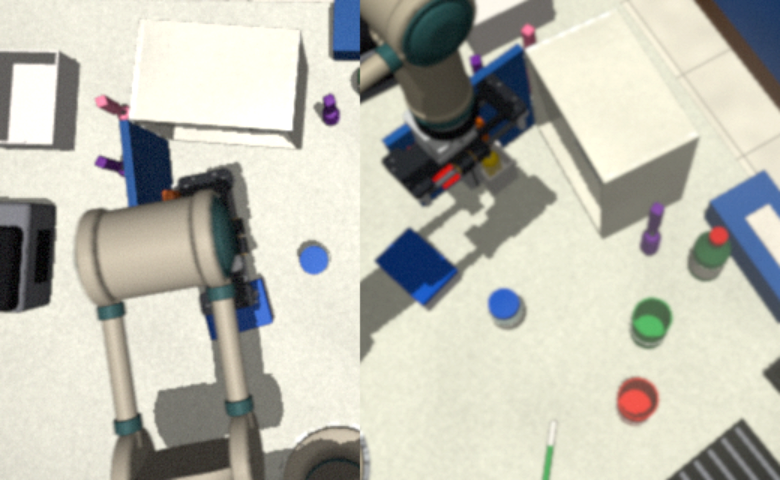

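Request:
send_rows(
  targets=[
    [-0.29,-0.135,0,0],
    [-0.29,-0.135,0,0],
    [-0.29,-0.135,0,0],
    [-0.29,-0.135,0,0],
    [-0.29,-0.135,0,0],
    [-0.29,-0.135,0,0],
    [-0.29,-0.135,0,0],
    [-0.29,-0.135,0,0],
    [-0.29,-0.135,0,0],
    [-0.29,-0.135,0,0],
    [-0.29,-0.135,0,0],
  ],
  grip=0,
)

```text
clock: 7.97
ee_pos: [400.0, -149.2, 328.3]
tcp_rot: [180.0, -0.1, 102.9]
force: [0.4, -0.2, -0.5]
finger_gap: 0.497
grip_force: 0.0
```

Run:
```python
from h import *
go()
t=snap('top','t4.png');s=snap('side','s4.png')
f=lambda x:cv2.convertScaleAbs(cv2.resize(x,None,fx=4,fy=4,interpolation=cv2.INTER_CUBIC),alpha=1.7,beta=5)
# left: top crop origin (130,170) 100x140 ; right: side crop origin (190,40) 100x140
o=np.hstack([f(t['color'][:,:,::-1][170:310,130:230]),f(s['color'][:,:,::-1][50:190,170:270])])
cv2.imwrite('pics/d4.png',o)
```

```text
at [ 400.  -149.2  328.3] rot [ 1.7999e+02 -6.0000e-02  1.0289e+02] F [ 0.4 -0.2 -0.5] gap 0.497 gf 0.0 t 7.9667
```

View pics/d4.png

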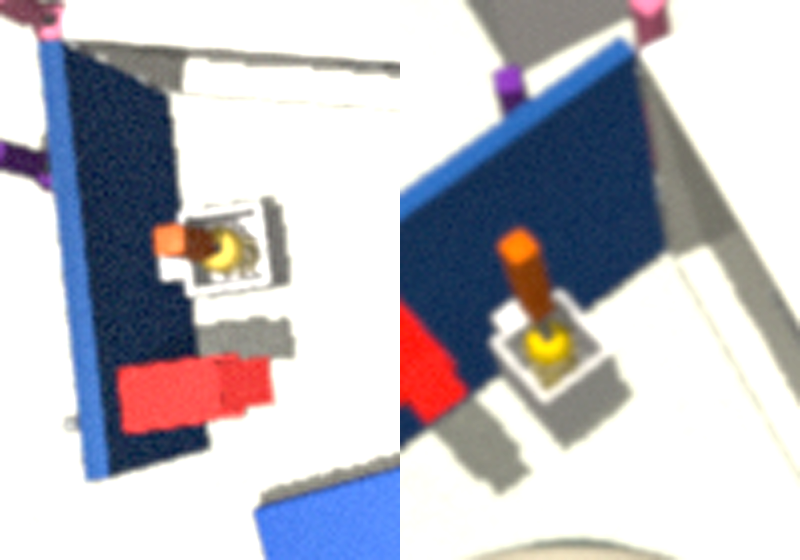

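```bash
cat > m.py <<'E'
from h import *
np.set_printoptions(precision=1,suppress=True)
t=snap('top');s=snap('side')
c=lambda u,v:(u/4+130-.4,v/4+170-.4); d=lambda u,v:((u-400)/4+170-.4,v/4+50-.4)
print('brush top', atz(t,*c(168,242),224), atz(s,*d(518,247),224))
print('caddy rim corners top',[atz(t,*c(*p),95)[:2] for p in [(186,205),(262,203),(270,285),(192,295)]])
print('caddy rim side',[atz(s,*d(*p),95)[:2] for p in [(492,343),(545,398),(610,348),(565,292)]])
hi=atz(t,*c(62,42),250);fr=atz(t,*c(106,478),250)
hs=atz(s,*d(632,57),250);
print(hi,fr,hs); q=fr-hi; yw=np.arctan2(q[0],-q[1]); print(np.linalg.norm(q),np.degrees(yw))
H=np.array([653.5,359.5])
print('caddy',H+130*np.array([np.sin(yw),-np.cos(yw)])+48*np.array([np.cos(yw),np.sin(yw)]))
a=t['color'].astype(int);
E
python3 m.py
```

```text
brush top [533.  295.2 224. ] [532.8 293.2 224. ]
caddy rim corners top [array([564.7, 319.6]), array([567.4, 266.4]), array([510.5, 258.3]), array([502.2, 312.4])]
caddy rim side [array([501.5, 313.6]), array([512.4, 260.4]), array([566.4, 270. ]), array([560.9, 321.7])]
[652.9 359.5 250. ] [389.9 318.3 250. ] [649.4 356.5 250. ]
266.2265702799056 -81.10072958891695
caddy [532.5 292. ]
```

Run:
```python
from h import *
go((533,294,330,98.9),(533,294,180,98.9))
```

```text
at [ 400.5 -148.5  328.4] rot [ 1.7999e+02 -1.0000e-02  1.0306e+02] F [0.3 0.3 0.2] gap 0.501 gf 0.0 t 8.1667
[0.4011, 0.2291, -0.0015, 4.2] dist 0.462
[0.401, 0.229, 0.1485, 4.2] dist 0.485
```

Request:
send_rows(
  targets=[
    [0.401,0.229,0,4],
    [0.401,0.229,0,4],
    [0.401,0.229,0,4],
    [0.401,0.229,0,4],
    [0.401,0.229,0,4],
    [0.401,0.229,0,4],
    [0.401,0.229,0,4],
    [0.401,0.229,0,4],
    [0.401,0.229,0,4],
    [0.401,0.229,0,4],
    [0.401,0.229,0,4],
    [0.401,0.229,0,4],
  ],
)

```text
clock: 9.17
ee_pos: [534.1, 300.3, 326.4]
tcp_rot: [-180.0, -0.2, 99.4]
force: [-0.2, -0.5, 0.8]
finger_gap: 0.499
grip_force: 0.0
```

Request:
send_rows(
  targets=[
    [0,0,0,0],
    [0,0,0,0],
    [0,0,0,0],
  ],
)

```text
clock: 9.42
ee_pos: [533.1, 291.6, 328.6]
tcp_rot: [-180.0, 0.1, 98.9]
force: [0.5, -0.0, -0.3]
finger_gap: 0.506
grip_force: 0.0
```

Run:
```python
from h import *
go((533,294,330,98.9),(533,294,180,98.9))
```

```text
at [533.1 291.6 328.6] rot [-1.7999e+02  5.0000e-02  9.8930e+01] F [ 0.5 -0.  -0.3] gap 0.506 gf 0.0 t 9.4167
[0.0024, 0.0003, -0.0014, 0.0] dist 0.003
[0.0026, 0.0003, 0.1486, 0.0] dist 0.149
```

Request:
send_rows(
  targets=[
    [0.002,0,0.03,0],
    [0.002,0,0.06,0],
    [0.002,0,0.09,0],
    [0.002,0,0.115,0],
    [0.002,0,0.135,0],
    [0.002,0,0.145,0],
    [0.002,0,0.149,0],
    [0.002,0,0.149,0],
    [0.002,0,0.149,0],
  ],
)

```text
clock: 10.17
ee_pos: [534.3, 294.1, 180.9]
tcp_rot: [179.9, -0.0, 98.9]
force: [0.2, 0.1, 0.8]
finger_gap: 0.499
grip_force: 0.0
```

Request:
send_rows(
  targets=[
    [0,0,0,0],
    [0,0,0,0],
    [0,0,0,0],
    [0,0,0,0],
    [0,0,0,0],
    [0,0,0,0],
    [0,0,0,0],
    [0,0,0,0],
    [0,0,0,0],
    [0,0,0,0],
  ],
  grip=1,
  force=25,
)

```text
clock: 11.0
ee_pos: [533.7, 294.5, 179.8]
tcp_rot: [180.0, -0.0, 98.9]
force: [-0.5, -0.1, 4.6]
finger_gap: 0.213
grip_force: 25.0
```

Request:
send_rows(
  targets=[
    [0,0,-0.01,0],
    [0,0,-0.025,0],
    [0,0,-0.045,0],
    [0,0,-0.07,0],
    [0,0,-0.1,0],
    [0,0,-0.125,0],
    [0,0,-0.145,0],
    [0,0,-0.15,0],
    [0,0,-0.15,0],
    [0,0,-0.15,0],
  ],
)

```text
clock: 11.83
ee_pos: [532.9, 294.1, 328.2]
tcp_rot: [-179.9, 0.0, 98.9]
force: [-0.2, 1.1, -1.0]
finger_gap: 0.208
grip_force: 25.0
```

Run:
```python
from h import *
np.set_printoptions(precision=1,suppress=True)
t=snap('top','t5.png');s=snap('side','s5.png')
for im,n in((t,'t'),(s,'s')):
    hsv=cv2.cvtColor(im['color'],cv2.COLOR_RGB2HSV)
    for col,lo,hi in(('green',(50,110,60),(75,255,255)),('red',(0,150,70),(4,255,255)),('blue',(105,140,60),(125,255,255))):
        m=cv2.inRange(hsv,lo,hi); k,l,st,ce=cv2.connectedComponentsWithStats(m)
        for i in range(1,k):
            if st[i,4]>60: print(n,col,st[i],ce[i])
go((619-2,-99,330,98.9))
```

```text
t green [315 194  20  22 279] [323.4 206.1]
t red [305 139  11  11  97] [310.2 144.2]
t red [350 227  19  22 268] [357.6 237.6]
t red [160 259  38  19 487] [177.7 267.2]
t blue [  98    0   97   35 1334] [139.6  19.6]
t blue [ 192    0  208   38 3928] [293.6  19.9]
t blue [ 381    6  119   33 1105] [443.9  24.8]
t blue [ 283   95   82   41 2354] [323.2 115.2]
t blue [260 264  18  18 246] [268.8 272.7]
t blue [150 268   7  16  85] [153.1 275.3]
t blue [ 194  286   47   40 1256] [217.3 305.5]
s green [303 240  20  14 212] [312.5 246.8]
s green [241 328   7  36  71] [243.8 346.1]
s red [153 121  32  33 461] [169.  136.7]
s red [353 182  12  11  97] [358.7 186.9]
s red [293 289  21  20 284] [302.6 297.8]
s blue [  334     0   226   285 21312] [480.6  99. ]
s blue [142 104  24  19 149] [154.  113.2]
s blue [ 357  159   81   74 1404] [400.2 198.7]
s blue [ 131  183   53   50 1420] [157.4 207.2]
s blue [206 223  20  19 292] [215.5 232.1]
at [532.6 294.  327.2] rot [-179.8    0.1   98.9] F [ 0.6 -0.6 -2.4] gap 0.207 gf 25.0 t 11.9333
[-0.4014, 0.0223, -0.0025, 0.0] dist 0.402
```

Request:
send_rows(
  targets=[
    [-0.03,0,-0.002,0],
    [-0.065,0.003,-0.002,0],
    [-0.1,0.005,-0.002,0],
    [-0.14,0.008,-0.002,0],
    [-0.18,0.01,-0.002,0],
    [-0.22,0.012,-0.002,0],
    [-0.26,0.014,-0.002,0],
    [-0.3,0.017,-0.002,0],
    [-0.34,0.019,-0.002,0],
    [-0.37,0.021,-0.002,0],
    [-0.39,0.022,-0.002,0],
    [-0.401,0.022,-0.002,0],
  ],
)

```text
clock: 12.93
ee_pos: [617.2, -101.3, 329.0]
tcp_rot: [-179.8, -0.0, 98.8]
force: [-0.0, 0.1, -1.3]
finger_gap: 0.213
grip_force: 25.0
```

Request:
send_rows(
  targets=[
    [0,0,0,0],
    [0,0,0,0],
    [0,0,0,0],
    [0,0,0,0],
  ],
)

```text
clock: 13.27
ee_pos: [617.1, -96.6, 331.4]
tcp_rot: [-180.0, -0.0, 99.0]
force: [-0.1, -0.5, -0.4]
finger_gap: 0.207
grip_force: 25.0
```

Run:
```python
from h import *
t=snap('top','t6.png');s=snap('side','s6.png')
f=lambda x:cv2.convertScaleAbs(cv2.resize(x,None,fx=4,fy=4,interpolation=cv2.INTER_CUBIC),alpha=1.7,beta=5)
# origins top (290,170) side (270,210)
cv2.imwrite('pics/d6.png',np.hstack([f(t['color'][:,:,::-1][150:290,290:390]),f(s['color'][:,:,::-1][190:330,255:355])]))
go((617,-99,250,98.9),(617,-99,158,98.9),(529.5,-194.7,330,98.9))
```

```text
at [617.2 -96.8 331.7] rot [179.98  -0.    99.04] F [ 0.2  0.1 -1.3] gap 0.212 gf 25.0 t 13.3667
[-0.0021, -0.0006, 0.0817, 0.1] dist 0.082
[-0.0021, -0.0006, 0.1737, 0.1] dist 0.174
[-0.0829, -0.102, 0.0017, 0.1] dist 0.131
```

View pics/d6.png

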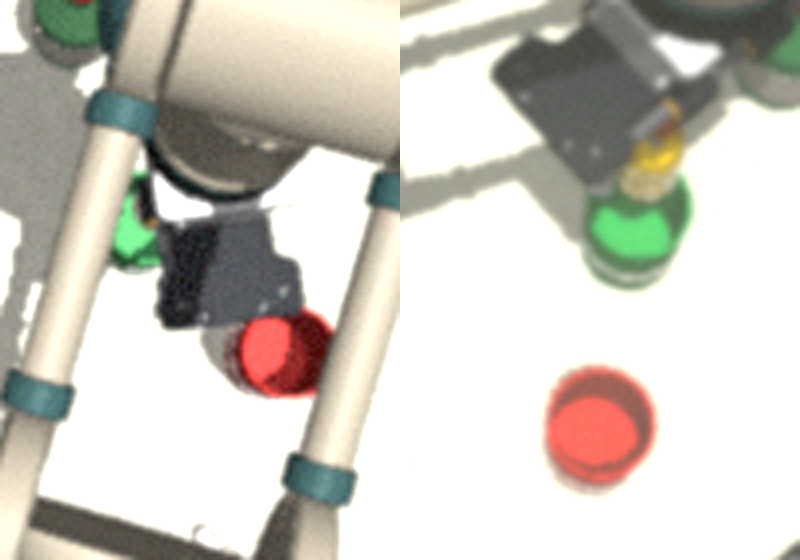

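Request:
send_rows(
  targets=[
    [-0.002,0,0.02,0],
    [-0.002,0,0.045,0],
    [-0.002,0,0.07,0],
    [-0.002,0,0.09,0],
    [-0.002,0,0.11,0],
    [-0.002,0,0.13,0],
    [-0.002,0,0.15,0],
    [-0.002,0,0.165,0],
    [-0.002,0,0.173,0],
    [-0.002,0,0.173,0],
    [-0.002,0,0.173,0],
    [-0.002,0,0.173,0],
  ],
)

```text
clock: 14.37
ee_pos: [618.7, -100.3, 159.7]
tcp_rot: [179.9, 0.1, 99.0]
force: [-0.1, -0.1, -1.2]
finger_gap: 0.215
grip_force: 25.0
```

Request:
send_rows(
  targets=[
    [0,0,-0.02,0],
    [0,0,-0.04,0],
    [0,0,-0.06,0],
    [0,0,-0.073,0],
    [0,0,-0.073,0],
    [0,0,-0.073,0],
    [0,0,-0.073,0],
  ],
)

```text
clock: 14.95
ee_pos: [617.4, -100.2, 231.1]
tcp_rot: [-180.0, -0.0, 98.9]
force: [0.2, -0.0, -0.9]
finger_gap: 0.216
grip_force: 25.0
```

Request:
send_rows(
  targets=[
    [0,0,0.02,0],
    [0,0,0.04,0],
    [0,0,0.06,0],
    [0,0,0.073,0],
    [0,0,0.073,0],
    [0,0,0.073,0],
    [0,0,0.073,0],
  ],
)

```text
clock: 15.53
ee_pos: [618.0, -100.4, 158.6]
tcp_rot: [180.0, 0.0, 98.9]
force: [-0.9, -0.1, -1.4]
finger_gap: 0.214
grip_force: 25.0
```

Request:
send_rows(
  targets=[
    [0,0,-0.02,0],
    [0,0,-0.05,0],
    [0,0,-0.08,0],
    [0,0,-0.11,0],
    [0,0,-0.14,0],
    [0,0,-0.16,0],
    [0,0,-0.173,0],
    [0,0,-0.173,0],
    [0,0,-0.173,0],
  ],
)

```text
clock: 16.28
ee_pos: [618.2, -100.4, 332.9]
tcp_rot: [179.8, 0.1, 98.9]
force: [-0.5, -0.2, -1.2]
finger_gap: 0.213
grip_force: 25.0
```

Run:
```python
from h import *
go((529.5,-194.7,330,98.9),(529.5,-194.7,157,98.9))
s=snap('side')
hsv=cv2.cvtColor(s['color'],cv2.COLOR_RGB2HSV)
for col,lo,hi in(('green',(50,110,60),(75,255,255)),('red',(0,150,70),(4,255,255))):
    m=cv2.inRange(hsv,lo,hi); k,l,st,ce=cv2.connectedComponentsWithStats(m)
    for i in range(1,k):
        if st[i,4]>60: print(col,st[i],ce[i])
```

```text
at [ 618.2 -100.4  332.9] rot [1.7983e+02 8.0000e-02 9.8930e+01] F [-0.5 -0.2 -1.2] gap 0.213 gf 25.0 t 16.2833
[-0.0794, -0.1022, 0.0027, 0.0] dist 0.129
[-0.0791, -0.1028, 0.1757, 0.0] dist 0.218
green [303 242  20  13 177] [313.07344633 248.17514124]
green [241 328   7  36  72] [243.90277778 345.83333333]
red [153 121  13  15  93] [158.67741935 128.70967742]
red [293 289  21  19 284] [302.52816901 297.84859155]
```

Request:
send_rows(
  targets=[
    [-0.02,-0.025,0,0],
    [-0.04,-0.052,0.002,0],
    [-0.06,-0.078,0.002,0],
    [-0.079,-0.102,0.002,0],
    [-0.079,-0.102,0.002,0],
    [-0.079,-0.102,0.002,0],
    [-0.079,-0.102,0.002,0],
    [-0.079,-0.102,0.002,0],
  ],
)

```text
clock: 17.0
ee_pos: [529.7, -193.4, 328.6]
tcp_rot: [-180.0, -0.1, 99.0]
force: [0.4, -0.3, 0.1]
finger_gap: 0.211
grip_force: 25.0
```

Request:
send_rows(
  targets=[
    [0,0,0.02,0],
    [0,0,0.045,0],
    [0,0,0.07,0],
    [0,0,0.09,0],
    [0,0,0.11,0],
    [0,0,0.13,0],
    [0,0,0.15,0],
    [0,0,0.165,0],
    [0,0,0.173,0],
    [0,0,0.173,0],
    [0,0,0.173,0],
    [0,0,0.173,0],
  ],
)

```text
clock: 18.0
ee_pos: [530.3, -194.3, 157.3]
tcp_rot: [179.9, 0.1, 99.0]
force: [0.7, 0.1, -0.5]
finger_gap: 0.212
grip_force: 25.0
```

Request:
send_rows(
  targets=[
    [0,0,-0.02,0],
    [0,0,-0.04,0],
    [0,0,-0.06,0],
    [0,0,-0.073,0],
    [0,0,-0.073,0],
    [0,0,-0.073,0],
    [0,0,-0.073,0],
  ],
)

```text
clock: 18.58
ee_pos: [529.0, -194.0, 229.1]
tcp_rot: [-180.0, -0.0, 98.9]
force: [-1.0, -0.1, -0.4]
finger_gap: 0.216
grip_force: 25.0
```

Request:
send_rows(
  targets=[
    [0,0,0.02,0],
    [0,0,0.04,0],
    [0,0,0.06,0],
    [0,0,0.073,0],
    [0,0,0.073,0],
    [0,0,0.073,0],
    [0,0,0.073,0],
  ],
)

```text
clock: 19.17
ee_pos: [529.3, -194.2, 156.5]
tcp_rot: [-180.0, -0.0, 98.9]
force: [-0.0, 0.2, 0.0]
finger_gap: 0.211
grip_force: 25.0
```

Request:
send_rows(
  targets=[
    [0,0,-0.02,0],
    [0,0,-0.05,0],
    [0,0,-0.08,0],
    [0,0,-0.11,0],
    [0,0,-0.14,0],
    [0,0,-0.16,0],
    [0,0,-0.173,0],
    [0,0,-0.173,0],
    [0,0,-0.173,0],
  ],
)

```text
clock: 19.92
ee_pos: [529.5, -194.3, 330.4]
tcp_rot: [179.9, 0.1, 98.9]
force: [-0.8, 0.4, -0.6]
finger_gap: 0.212
grip_force: 25.0
```

Run:
```python
from h import *
go((533,292.5,330,98.9))
t=snap('top','t7.png');s=snap('side')
hsv=cv2.cvtColor(s['color'],cv2.COLOR_RGB2HSV)
for col,lo,hi in(('green',(50,110,60),(75,255,255)),('red',(0,150,70),(4,255,255))):
    m=cv2.inRange(hsv,lo,hi); k,l,st,ce=cv2.connectedComponentsWithStats(m)
    for i in range(1,k):
        if st[i,4]>60: print(col,st[i],ce[i])
f=lambda x:cv2.convertScaleAbs(cv2.resize(x,None,fx=4,fy=4,interpolation=cv2.INTER_CUBIC),alpha=1.7,beta=5)
o=np.hstack([f(t['color'][:,:,::-1][170:310,130:230]),f(s['color'][:,:,::-1][50:190,170:270])])
cv2.imwrite('pics/d7.png',o)
```

```text
at [ 529.5 -194.3  330.4] rot [1.7989e+02 9.0000e-02 9.8930e+01] F [-0.8  0.4 -0.6] gap 0.212 gf 25.0 t 19.9167
[0.4804, 0.0791, -0.0002, 0.0] dist 0.487
green [241 328   7  36  76] [243.81578947 346.25      ]
red [153 121  32  33 506] [168.9486166  137.26284585]
red [300 297  15  13 115] [306.68695652 303.08695652]
```

View pics/d7.png

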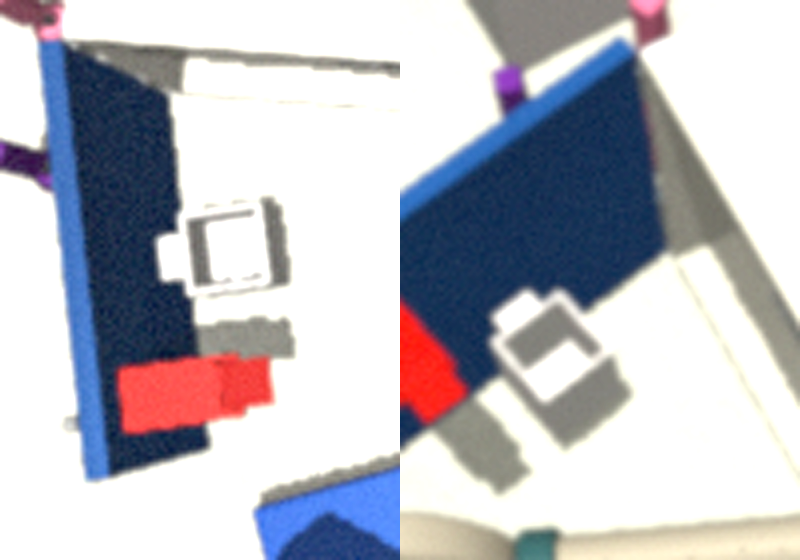

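Request:
send_rows(
  targets=[
    [0.03,0.005,0,0],
    [0.07,0.012,0,0],
    [0.11,0.018,0,0],
    [0.15,0.025,0,0],
    [0.19,0.031,0,0],
    [0.23,0.038,0,0],
    [0.27,0.044,0,0],
    [0.31,0.051,0,0],
    [0.35,0.058,0,0],
    [0.39,0.064,0,0],
    [0.425,0.07,0,0],
    [0.45,0.074,0,0],
  ],
)

```text
clock: 21.02
ee_pos: [531.3, 265.0, 327.4]
tcp_rot: [-179.8, -0.0, 99.1]
force: [0.6, -0.5, -1.6]
finger_gap: 0.213
grip_force: 25.0
```

Request:
send_rows(
  targets=[
    [0.015,0.003,0,0],
    [0.025,0.004,0,0],
    [0.03,0.005,0,0],
    [0.03,0.005,0,0],
    [0.03,0.005,0,0],
    [0.03,0.005,0,0],
    [0.03,0.005,0,0],
  ],
)

```text
clock: 21.6
ee_pos: [533.0, 290.9, 329.6]
tcp_rot: [180.0, 0.0, 98.8]
force: [0.8, 0.8, -1.6]
finger_gap: 0.21
grip_force: 25.0
```

Run:
```python
from h import *
go((533,292.5,260,98.9),(533,292.5,182,98.9))
```

```text
at [533.  290.9 329.6] rot [1.7998e+02 3.0000e-02 9.8830e+01] F [ 0.8  0.8 -1.6] gap 0.21 gf 25.0 t 21.6
[0.0016, 0.0002, 0.0696, -0.1] dist 0.07
[0.0016, 0.0002, 0.1476, -0.1] dist 0.148
```

Request:
send_rows(
  targets=[
    [0.002,0,0.02,0],
    [0.002,0,0.045,0],
    [0.002,0,0.07,0],
    [0.002,0,0.09,0],
    [0.002,0,0.11,0],
    [0.002,0,0.125,0],
    [0.002,0,0.137,0],
    [0.002,0,0.145,0],
    [0.002,0,0.148,0],
    [0.002,0,0.148,0],
    [0.002,0,0.148,0],
  ],
)

```text
clock: 22.52
ee_pos: [533.0, 294.1, 182.1]
tcp_rot: [179.9, -0.0, 98.9]
force: [-0.6, 0.5, -1.3]
finger_gap: 0.212
grip_force: 25.0
```

Request:
send_rows(
  targets=[
    [0,0,0,0],
    [0,0,0,0],
    [0,0,0,0],
    [0,0,0,0],
    [0,0,0,0],
    [0,0,0,0],
  ],
  grip=0,
)

```text
clock: 23.02
ee_pos: [532.5, 294.3, 181.5]
tcp_rot: [180.0, 0.0, 98.9]
force: [-0.5, 0.8, 0.4]
finger_gap: 0.5
grip_force: 0.0
```

Request:
send_rows(
  targets=[
    [0,0,-0.01,0],
    [0,0,-0.025,0],
    [0,0,-0.045,0],
    [0,0,-0.07,0],
    [0,0,-0.1,0],
    [0,0,-0.125,0],
    [0,0,-0.145,0],
    [0,0,-0.15,0],
    [0,0,-0.15,0],
  ],
)

```text
clock: 23.77
ee_pos: [533.2, 294.5, 333.6]
tcp_rot: [179.8, -0.1, 98.9]
force: [-0.1, -0.2, -0.4]
finger_gap: 0.498
grip_force: 0.0
```

Run:
```python
from h import *
go((300,250,330,98.9))
```

```text
at [533.2 294.5 333.6] rot [ 1.7976e+02 -5.0000e-02  9.8930e+01] F [-0.1 -0.2 -0.4] gap 0.498 gf 0.0 t 23.7667
[-0.0078, -0.2373, 0.0026, 0.0] dist 0.237
```

Run:
```python
from h import *
go((425,366,333,98.9),(425,366,215,98.9))
```

```text
at [533.2 294.5 333.6] rot [ 1.7976e+02 -5.0000e-02  9.8930e+01] F [-0.1 -0.2 -0.4] gap 0.498 gf 0.0 t 23.7667
[0.0874, -0.0957, 0.0002, 0.0] dist 0.13
[0.0873, -0.0962, 0.1182, 0.0] dist 0.176
```

Request:
send_rows(
  targets=[
    [0.02,-0.022,0,0],
    [0.04,-0.045,0,0],
    [0.06,-0.068,0,0],
    [0.08,-0.088,0,0],
    [0.087,-0.096,0,0],
    [0.087,-0.096,0,0],
    [0.087,-0.096,0,0],
    [0.087,-0.096,0,0],
    [0.087,-0.096,0,0],
    [0.087,-0.096,0,0],
  ],
  grip=1,
)

```text
clock: 24.6
ee_pos: [425.2, 364.6, 330.9]
tcp_rot: [-180.0, 0.0, 98.8]
force: [-0.2, -0.5, -0.5]
finger_gap: 0.001
grip_force: 0.0
```

Request:
send_rows(
  targets=[
    [0,0,0.03,0],
    [0,0,0.06,0],
    [0,0,0.09,0],
    [0,0,0.11,0],
    [0,0,0.118,0],
    [0,0,0.118,0],
    [0,0,0.118,0],
  ],
)

```text
clock: 25.18
ee_pos: [425.0, 365.3, 213.9]
tcp_rot: [180.0, -0.0, 98.9]
force: [-0.7, -0.9, -0.4]
finger_gap: 0.003
grip_force: 0.0
```

Run:
```python
from h import *
np.set_printoptions(precision=1,suppress=True)
h=np.array([653.5,359.5])
W=[]
for th in list(range(-81,-43,3))[:13]:
    a=np.radians(th); p=h+225*np.array([np.sin(a),-np.cos(a)])-24*np.array([np.cos(a),np.sin(a)])
    W.append((p[0],p[1],215,180+th))
go(*W)
for n in('top','side'):
    im=snap(n); hsv=cv2.cvtColor(im['color'],cv2.COLOR_RGB2HSV)
    for col,lo,hi in(('green',(50,110,60),(75,255,255)),('red',(0,150,70),(4,255,255)),('orange',(8,150,90),(18,255,255))):
        k,l,st,ce=cv2.connectedComponentsWithStats(cv2.inRange(hsv,lo,hi))
        for i in range(1,k):
            if st[i,4]>25: print(n,col,st[i],ce[i])
    print(proj(im,[[533,293.5,224],[533,293,34]]))
```

```text
at [425.  365.3 213.9] rot [180.   -0.   98.9] F [-0.7 -0.9 -0.4] gap 0.003 gf 0.0 t 25.1833
[-0.0175, -0.0001, -0.0011, -0.1] dist 0.018
[-0.0293, -0.0011, -0.0011, -3.1] dist 0.029
[-0.0411, -0.0014, -0.0011, -6.1] dist 0.041
[-0.053, -0.0011, -0.0011, -9.1] dist 0.053
[-0.0648, -0.0001, -0.0011, -12.1] dist 0.065
[-0.0765, 0.0014, -0.0011, -15.1] dist 0.077
[-0.0882, 0.0036, -0.0011, -18.1] dist 0.088
[-0.0997, 0.0064, -0.0011, -21.1] dist 0.1
[-0.111, 0.0097, -0.0011, -24.1] dist 0.111
[-0.1222, 0.0137, -0.0011, -27.1] dist 0.123
[-0.1332, 0.0182, -0.0011, -30.1] dist 0.134
[-0.1438, 0.0233, -0.0011, -33.1] dist 0.146
[-0.1543, 0.029, -0.0011, -36.1] dist 0.157
top green [315 194  19  22 281] [323.3 206. ]
top green [351 292  23  20  62] [362.  301.6]
top red [305 139  11  11  99] [310.2 144.1]
top red [350 227  16  22 255] [357.4 237.8]
top red [160 259  38  19 538] [177.5 267.3]
top orange [386 135   7   7  40] [388.8 137.9]
top orange [394 134   8   7  42] [397.3 137. ]
top orange [169 227   8   7  52] [172.8 229.9]
[[172.3 230.1]
 [190.1 233.4]]
side green [303 240  20  14 214] [312.7 246.8]
side green [241 328   7  36  72] [243.9 345.8]
side red [153 121  32  34 498] [169.  137.3]
side red [353 182  12  11  99] [358.7 186.8]
side red [293 290  21  20 294] [302.7 298.3]
side orange [195 108  10   9  60] [199.5 112.3]
side orange [416 258   8   8  49] [419.1 261.9]
side orange [422 266   9   8  54] [426.1 269.6]
[[199.1 111.2]
 [209.9 145.7]]
```

Request:
send_rows(
  targets=[
    [-0.008,0,0,0],
    [-0.0175,0,-0.001,0],
    [-0.023,-0.0005,-0.001,-1.5],
    [-0.029,-0.001,-0.001,-3],
    [-0.041,-0.001,-0.001,-6],
    [-0.053,-0.001,-0.001,-9],
    [-0.065,0,-0.001,-12],
    [-0.0765,0.0015,-0.001,-15],
    [-0.088,0.0035,-0.001,-18],
    [-0.1,0.0065,-0.001,-21],
    [-0.111,0.01,-0.001,-24],
    [-0.122,0.0135,-0.001,-27],
  ],
)

```text
clock: 26.28
ee_pos: [456.4, 246.1, 215.4]
tcp_rot: [179.9, -0.0, 126.1]
force: [-0.3, 0.9, 0.6]
finger_gap: 0.009
grip_force: 0.8
```

Run:
```python
from h import *
h=np.array([653.5,359.5])
for i,T in enumerate(([-54+2.25*i for i in range(1,13)],)):
    W=[]
    for th in T+[-22,-17,-12,-8,-5,-2.7,-1]:
        a=np.radians(th); p=h+225*np.array([np.sin(a),-np.cos(a)])-24*np.array([np.cos(a),np.sin(a)])
        W.append((p[0],p[1],215,180+th))
    go(*W)
```

```text
at [456.4 246.1 215.4] rot [ 1.7990e+02 -3.0000e-02  1.2606e+02] F [-0.3  0.9  0.6] gap 0.009 gf 0.8 t 26.2833
[-0.009, 0.0003, 0.0004, -2.2] dist 0.009
[-0.0178, -0.0002, 0.0004, -4.4] dist 0.018
[-0.0267, -0.0002, 0.0004, -6.7] dist 0.027
[-0.0356, 0.0, 0.0004, -8.9] dist 0.036
[-0.0445, 0.0006, 0.0004, -11.2] dist 0.044
[-0.0533, 0.0016, 0.0004, -13.4] dist 0.053
[-0.0621, 0.0029, 0.0004, -15.7] dist 0.062
[-0.0708, 0.0046, 0.0004, -17.9] dist 0.071
[-0.0795, 0.0066, 0.0004, -20.2] dist 0.08
[-0.0881, 0.0089, 0.0004, -22.4] dist 0.089
[-0.0965, 0.0116, 0.0004, -24.7] dist 0.097
[-0.1049, 0.0146, 0.0004, -26.9] dist 0.106
[-0.123, 0.0224, 0.0004, -31.9] dist 0.125
[-0.1404, 0.0318, 0.0004, -36.9] dist 0.144
[-0.1569, 0.0426, 0.0004, -41.9] dist 0.163
[-0.1693, 0.0523, 0.0004, -45.9] dist 0.177
[-0.1782, 0.0601, 0.0005, -48.9] dist 0.188
[-0.1848, 0.0665, 0.0005, -51.2] dist 0.196
[-0.1894, 0.0713, 0.0005, -52.9] dist 0.202
```

Request:
send_rows(
  targets=[
    [-0.009,0,0,-2],
    [-0.018,0,0,-4.5],
    [-0.027,0,0,-6.5],
    [-0.0355,0,0,-9],
    [-0.0445,0.0005,0,-11],
    [-0.053,0.0015,0,-13.5],
    [-0.062,0.003,0,-15.5],
    [-0.071,0.0045,0,-18],
    [-0.0795,0.0065,0,-20],
    [-0.088,0.009,0,-22.5],
    [-0.0965,0.0115,0,-24.5],
    [-0.105,0.0145,0,-27],
  ],
)

```text
clock: 27.28
ee_pos: [529.0, 169.1, 215.1]
tcp_rot: [-180.0, -0.0, 153.0]
force: [-1.5, 0.7, 0.1]
finger_gap: 0.003
grip_force: 0.8
```

Run:
```python
from h import *
h=np.array([653.5,359.5])
W=[]
for th in [-25,-23,-20.5,-18,-15.5,-13,-10.5,-8,-6,-4,-2.7,-1.5,-0.5]:
        a=np.radians(th); p=h+225*np.array([np.sin(a),-np.cos(a)])-24*np.array([np.cos(a),np.sin(a)])
        W.append((p[0],p[1],215,180+th))
go(*W)
```

```text
at [529.  169.1 215.1] rot [-1.7995e+02 -4.0000e-02  1.5301e+02] F [-1.5  0.7  0.1] gap 0.003 gf 0.8 t 27.2833
[-0.0084, 0.0005, 0.0001, -2.0] dist 0.008
[-0.0162, 0.0001, 0.0001, -4.0] dist 0.016
[-0.0261, -0.0001, 0.0001, -6.5] dist 0.026
[-0.036, 0.0002, 0.0001, -9.0] dist 0.036
[-0.0458, 0.0009, 0.0001, -11.5] dist 0.046
[-0.0556, 0.0021, 0.0001, -14.0] dist 0.056
[-0.0654, 0.0036, 0.0001, -16.5] dist 0.065
[-0.0751, 0.0056, 0.0, -19.0] dist 0.075
[-0.0827, 0.0075, 0.0, -21.0] dist 0.083
[-0.0903, 0.0097, 0.0, -23.0] dist 0.091
[-0.0952, 0.0112, 0.0, -24.3] dist 0.096
[-0.0997, 0.0128, 0.0, -25.5] dist 0.101
[-0.1034, 0.0141, 0.0, -26.5] dist 0.104
```

Request:
send_rows(
  targets=[
    [-0.0085,0,0,-2],
    [-0.016,0,0,-4],
    [-0.026,0,0,-6.5],
    [-0.036,0,0,-9],
    [-0.046,0.001,0,-11.5],
    [-0.0555,0.002,0,-14],
    [-0.0655,0.0035,0,-16.5],
    [-0.075,0.0055,0,-19],
    [-0.0825,0.0075,0,-21],
    [-0.0875,0.009,0,-22.5],
    [-0.092,0.01,0,-23.5],
    [-0.095,0.011,0,-24.5],
  ],
)

```text
clock: 28.28
ee_pos: [619.1, 135.7, 214.9]
tcp_rot: [-180.0, -0.0, 177.4]
force: [-6.6, -1.7, 4.3]
finger_gap: 0.002
grip_force: 5.1
```

Request:
send_rows(
  targets=[
    [-0.002,0,0,0],
    [-0.004,0,0,0],
    [-0.004,0,0,0],
    [-0.004,0,0,0],
    [-0.004,0,0,0],
  ],
)

```text
clock: 28.7
ee_pos: [618.9, 135.8, 214.8]
tcp_rot: [-179.9, -0.5, 177.4]
force: [-9.1, -2.3, 4.9]
finger_gap: 0.006
grip_force: 4.6
```

Request:
send_rows(
  targets=[
    [0.005,0,0,0],
    [0.02,0,0,0],
    [0.04,0,0,0],
    [0.05,0,-0.03,0],
    [0.05,0,-0.07,0],
    [0.05,0,-0.11,0],
    [0.085,0,-0.11,0],
    [0.12,0,-0.11,0],
    [0.16,0,-0.11,0],
    [0.2,0,-0.11,0],
    [0.2,0,-0.11,0],
  ],
  grip=-1,
)

```text
clock: 29.62
ee_pos: [416.5, 145.9, 325.6]
tcp_rot: [179.9, -0.1, 177.5]
force: [-1.5, -0.2, 0.5]
finger_gap: 0.747
grip_force: 0.0
```

Run:
```python
from h import *
go((617,-99.5,250,177.4),(300,130,325,177.4))
t=snap('top');s=snap('side')
f=lambda x:cv2.convertScaleAbs(cv2.resize(x,None,fx=2,fy=2,interpolation=cv2.INTER_CUBIC),alpha=1.4,beta=5)
cv2.imwrite('pics/d8.png',np.hstack([f(t['color'][:,:,::-1][100:300,135:385]),np.zeros((400,4,3),np.uint8),f(s['color'][:,:,::-1][110:310,205:350])]))
print(proj(t,[[617,-99.5,110],[529.5,-194.7,110]]),proj(s,[[617,-99.5,110],[529.5,-194.7,110]]))
```

```text
at [416.5 145.9 325.6] rot [ 1.7995e+02 -8.0000e-02  1.7754e+02] F [-1.5 -0.2  0.5] gap 0.747 gf 0.0 t 29.6167
[-0.2109, -0.2367, 0.0751, 0.1] dist 0.326
[0.1157, -0.0209, 0.0007, 0.1] dist 0.118
[[327.20489621 205.05760703]
 [361.79665022 237.79652456]] [[314.07429639 241.83496949]
 [304.57778365 294.63600451]]
```

View pics/d8.png

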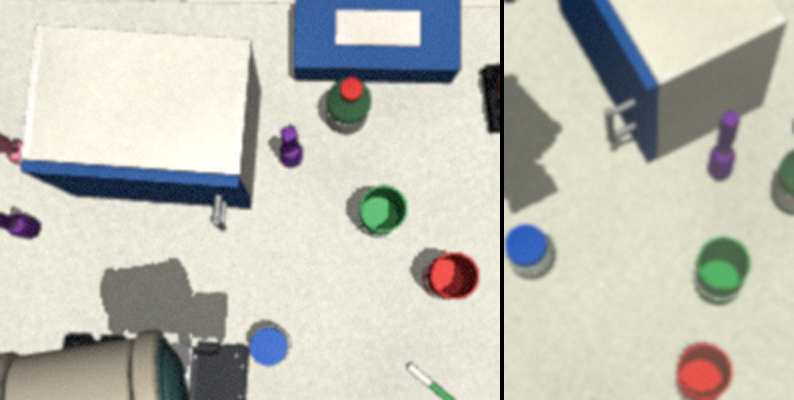

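Request:
send_rows(
  targets=[
    [-0.211,-0.237,0.07,0],
    [-0.211,-0.237,0.07,0],
    [-0.211,-0.237,0.07,0],
    [-0.211,-0.237,0.07,0],
    [-0.211,-0.237,0.07,0],
    [-0.211,-0.237,0.07,0],
    [-0.211,-0.237,0.07,0],
    [-0.211,-0.237,0.07,0],
    [-0.211,-0.237,0.07,0],
    [-0.211,-0.237,0.07,0],
    [-0.211,-0.237,0.07,0],
    [-0.211,-0.237,0.07,0],
  ],
  grip=-1,
)

```text
clock: 30.72
ee_pos: [623.9, -99.9, 254.8]
tcp_rot: [180.0, 0.0, 177.5]
force: [0.3, -0.2, 0.8]
finger_gap: 0.998
grip_force: 0.0
```

Run:
```python
from h import *
go((617,-99.5,140,177.4),(617,-99.5,50,177.4))
t=snap('top');s=snap('side')
for n,im in(('t',t),('s',s)):
    hsv=cv2.cvtColor(im['color'],cv2.COLOR_RGB2HSV)
    k,l,st,ce=cv2.connectedComponentsWithStats(cv2.inRange(hsv,(50,110,60),(75,255,255)))
    for i in range(1,k):
        if st[i,4]>25: print(n,st[i],ce[i])
```

```text
at [623.9 -99.9 254.8] rot [1.7999e+02 4.0000e-02 1.7747e+02] F [ 0.3 -0.2  0.8] gap 0.998 gf 0.0 t 30.7167
[0.007, 0.0, 0.1148, 0.1] dist 0.115
[0.007, 0.0, 0.2048, 0.1] dist 0.205
t [318 202  16  14 179] [325.08379888 208.6424581 ]
s [303 240  17  15 166] [310.20481928 247.11445783]
s [241 328   7  36  70] [243.85714286 346.15714286]
```

Request:
send_rows(
  targets=[
    [0.007,0,0.035,0],
    [0.007,0,0.07,0],
    [0.007,0,0.1,0],
    [0.007,0,0.12,0],
    [0.007,0,0.14,0],
    [0.007,0,0.16,0],
    [0.007,0,0.18,0],
    [0.007,0,0.195,0],
    [0.007,0,0.204,0],
    [0.007,0,0.204,0],
    [0.007,0,0.204,0],
  ],
)

```text
clock: 31.73
ee_pos: [616.9, -99.8, 51.0]
tcp_rot: [-180.0, 0.0, 177.5]
force: [0.2, 0.1, 0.8]
finger_gap: 0.999
grip_force: 0.0
```

Request:
send_rows(
  targets=[
    [0,0,0,0],
    [0,0,0,0],
    [0,0,0,0],
    [0,0,0,0],
    [0,0,0,0],
    [0,0,0,0],
    [0,0,0,0],
    [0,0,0,0],
  ],
  grip=1,
  force=15,
)

```text
clock: 32.4
ee_pos: [617.1, -100.2, 50.9]
tcp_rot: [-180.0, 0.1, 177.4]
force: [0.1, 1.0, 4.5]
finger_gap: 0.689
grip_force: 14.8
```

Request:
send_rows(
  targets=[
    [0,0,-0.01,0],
    [0,0,-0.03,0],
    [0,0,-0.06,0],
    [0,0,-0.09,0],
    [0,0,-0.12,0],
    [0,0,-0.15,0],
    [0,0,-0.17,0],
    [0,0,-0.17,0],
    [0,0,-0.17,0],
  ],
)

```text
clock: 33.15
ee_pos: [616.8, -100.4, 220.8]
tcp_rot: [-180.0, 0.1, 177.4]
force: [-1.2, -0.7, -1.9]
finger_gap: 0.691
grip_force: 14.8
```

Run:
```python
from h import *
go((635,-378,220,177.4))
```

```text
at [ 616.8 -100.4  220.8] rot [-1.7997e+02  7.0000e-02  1.7743e+02] F [-1.2 -0.7 -1.9] gap 0.691 gf 14.8 t 33.15
[-0.0307, -0.2765, 0.001, 0.0] dist 0.278
```

Request:
send_rows(
  targets=[
    [-0.003,-0.025,0,0],
    [-0.006,-0.055,0,0],
    [-0.01,-0.09,0,0],
    [-0.014,-0.125,0,0],
    [-0.018,-0.16,0,0],
    [-0.022,-0.195,0,0],
    [-0.025,-0.225,0,0],
    [-0.028,-0.25,0,0],
    [-0.03,-0.268,0,0],
    [-0.031,-0.276,0,0],
    [-0.031,-0.276,0,0],
    [-0.031,-0.276,0,0],
  ],
)

```text
clock: 34.15
ee_pos: [634.6, -376.2, 218.2]
tcp_rot: [179.8, -0.2, 177.4]
force: [0.1, 0.4, -2.7]
finger_gap: 0.694
grip_force: 14.8
```

Request:
send_rows(
  targets=[
    [0,0,0.03,0],
    [0,0,0.06,0],
    [0,0,0.09,0],
    [0,0,0.115,0],
    [0,0,0.135,0],
    [0,0,0.15,0],
    [0,0,0.15,0],
    [0,0,0.15,0],
    [0,0,0.15,0],
  ],
)

```text
clock: 34.9
ee_pos: [636.2, -376.7, 71.8]
tcp_rot: [-180.0, 0.1, 177.5]
force: [-0.1, -0.3, -1.7]
finger_gap: 0.694
grip_force: 14.8
```

Run:
```python
from h import *
go((635,-378,55.8,177.4))
```

```text
at [ 636.2 -376.7   71.8] rot [-1.7995e+02  9.0000e-02  1.7749e+02] F [-0.1 -0.3 -1.7] gap 0.694 gf 14.8 t 34.9
[0.0011, -0.0014, 0.016, 0.1] dist 0.016
```

Request:
send_rows(
  targets=[
    [0,0,0.006,0],
    [0,0,0.011,0],
    [0,0,0.014,0],
    [0,0,0.0165,0],
    [0,0,0.0165,0],
    [0,0,0.0165,0],
    [0,0,0.0165,0],
  ],
)

```text
clock: 35.48
ee_pos: [635.4, -377.1, 55.0]
tcp_rot: [180.0, 0.0, 177.4]
force: [-0.9, 2.4, 5.1]
finger_gap: 0.693
grip_force: 14.9
```

Request:
send_rows(
  targets=[
    [0,0,0,0],
    [0,0,0,0],
    [0,0,0,0],
    [0,0,0,0],
    [0,0,0,0],
    [0,0,0,0],
    [0,0,0,0],
    [0,0,0,0],
  ],
  grip=-1,
)

```text
clock: 36.15
ee_pos: [635.3, -377.4, 53.8]
tcp_rot: [-180.0, -0.0, 177.4]
force: [0.1, 0.1, -0.5]
finger_gap: 0.995
grip_force: 0.0
```

Request:
send_rows(
  targets=[
    [0,0,-0.02,0],
    [0,0,-0.05,0],
    [0,0,-0.08,0],
    [0,0,-0.11,0],
    [0,0,-0.14,0],
    [0,0,-0.17,0],
    [0,0,-0.2,0],
    [0,0,-0.2,0],
  ],
)

```text
clock: 36.82
ee_pos: [637.7, -379.0, 261.9]
tcp_rot: [-179.6, 0.6, 177.4]
force: [0.7, -0.2, 1.3]
finger_gap: 0.997
grip_force: 0.0
```

Run:
```python
from h import *
go((529.5,-194.7,250,177.4))
s=snap('side');t=snap('top')
for n,im in(('t',t),('s',s)):
    hsv=cv2.cvtColor(im['color'],cv2.COLOR_RGB2HSV)
    k,l,st,ce=cv2.connectedComponentsWithStats(cv2.inRange(hsv,(0,150,70),(4,255,255)))
    for i in range(1,k):
        if st[i,4]>25: print(n,st[i],ce[i])
```

```text
at [ 637.7 -379.   261.9] rot [-179.58    0.62  177.44] F [ 0.7 -0.2  1.3] gap 0.997 gf 0.0 t 36.8167
[0.1164, 0.1794, 0.0093, 0.0] dist 0.214
t [305 139  11  11  97] [310.2371134  144.12371134]
t [351 228  15  21 199] [357.85929648 237.67336683]
s [353 182  12  11  96] [358.6875     186.73958333]
```

Request:
send_rows(
  targets=[
    [0.02,0.03,0,0],
    [0.04,0.06,0.005,0],
    [0.06,0.09,0.01,0],
    [0.08,0.12,0.01,0],
    [0.1,0.15,0.01,0],
    [0.11,0.17,0.01,0],
    [0.1165,0.1795,0.01,0],
    [0.1165,0.1795,0.01,0],
    [0.1165,0.1795,0.01,0],
    [0.1165,0.1795,0.01,0],
  ],
)

```text
clock: 37.75
ee_pos: [527.7, -194.1, 243.2]
tcp_rot: [-180.0, -0.0, 177.4]
force: [0.7, 0.2, -0.1]
finger_gap: 1.0
grip_force: 0.0
```

Run:
```python
from h import *
go((529.5,-194.7,50.9,177.4))
s=snap('side');t=snap('top')
for n,im in(('t',t),('s',s)):
    hsv=cv2.cvtColor(im['color'],cv2.COLOR_RGB2HSV)
    for c,lo,hi in(('red',(0,150,70),(4,255,255)),('green',(50,110,60),(75,255,255))):
      k,l,st,ce=cv2.connectedComponentsWithStats(cv2.inRange(hsv,lo,hi))
      for i in range(1,k):
        if st[i,4]>25: print(n,c,st[i],ce[i])
    print(proj(im,[[635.3,-377.4,10]]))
```

```text
at [ 527.7 -194.1  243.2] rot [-1.7996e+02 -1.0000e-02  1.7740e+02] F [ 0.7  0.2 -0.1] gap 1.0 gf 0.0 t 37.75
[-0.0018, -0.0004, 0.1923, 0.0] dist 0.192
t red [305 139  11  11  97] [310.16494845 143.98969072]
t red [359 231   7   9  33] [361.39393939 235.45454545]
t green [417 190   8   9  32] [420.3125 194.0625]
t green [357 297  17  15  45] [364.95555556 304.02222222]
[[418.08127882 204.71019127]]
s red [353 182  12  11 102] [358.59803922 186.95098039]
s red [293 290  15  20 192] [298.97395833 299.91666667]
s green [372 323  25  30 377] [381.32095491 338.28912467]
s green [241 328   7  36  74] [243.7972973  346.17567568]
[[378.003941  341.2970613]]
```

Green stands on the mat as expected; now grasp red.

Request:
send_rows(
  targets=[
    [-0.002,0,0.035,0],
    [-0.002,0,0.07,0],
    [-0.002,0,0.1,0],
    [-0.002,0,0.12,0],
    [-0.002,0,0.14,0],
    [-0.002,0,0.16,0],
    [-0.002,0,0.18,0],
    [-0.002,0,0.192,0],
    [-0.002,0,0.192,0],
    [-0.002,0,0.192,0],
    [-0.002,0,0.192,0],
  ],
)

```text
clock: 38.77
ee_pos: [529.9, -193.9, 52.3]
tcp_rot: [-180.0, 0.1, 177.4]
force: [0.7, -0.5, -0.1]
finger_gap: 1.0
grip_force: 0.0
```

Request:
send_rows(
  targets=[
    [0,0,0,0],
    [0,0,0,0],
    [0,0,0,0],
    [0,0,0,0],
    [0,0,0,0],
    [0,0,0,0],
    [0,0,0,0],
    [0,0,0,0],
  ],
  grip=1,
  force=15,
)

```text
clock: 39.43
ee_pos: [529.5, -193.6, 52.5]
tcp_rot: [-179.9, 0.1, 177.4]
force: [-0.0, -2.8, 5.6]
finger_gap: 0.708
grip_force: 15.0
```

Request:
send_rows(
  targets=[
    [0,0,-0.01,0],
    [0,0,-0.03,0],
    [0,0,-0.06,0],
    [0,0,-0.09,0],
    [0,0,-0.12,0],
    [0,0,-0.15,0],
    [0,0,-0.17,0],
    [0,0,-0.17,0],
    [0,0,-0.17,0],
  ],
)

```text
clock: 40.18
ee_pos: [528.8, -192.3, 222.1]
tcp_rot: [180.0, 0.0, 177.4]
force: [-0.2, 0.4, -1.7]
finger_gap: 0.709
grip_force: 15.0
```

Run:
```python
from h import *
go((516,-388,220,177.4))
```

```text
at [ 528.8 -192.3  222.1] rot [1.7997e+02 3.0000e-02 1.7744e+02] F [-0.2  0.4 -1.7] gap 0.709 gf 15.0 t 40.1833
[0.0041, -0.196, 0.002, 0.0] dist 0.196
```

Request:
send_rows(
  targets=[
    [0,-0.02,0,0],
    [0.001,-0.05,0,0],
    [0.002,-0.085,0,0],
    [0.003,-0.12,0,0],
    [0.004,-0.15,0,0],
    [0.004,-0.175,0,0],
    [0.004,-0.19,0,0],
    [0.004,-0.196,0,0],
    [0.004,-0.196,0,0],
    [0.004,-0.196,0,0],
  ],
)

```text
clock: 41.02
ee_pos: [515.9, -386.9, 220.8]
tcp_rot: [179.8, -0.1, 177.4]
force: [-0.2, 0.1, -2.0]
finger_gap: 0.707
grip_force: 15.0
```

Request:
send_rows(
  targets=[
    [0,0,0.03,0],
    [0,0,0.06,0],
    [0,0,0.09,0],
    [0,0,0.115,0],
    [0,0,0.135,0],
    [0,0,0.15,0],
    [0,0,0.15,0],
    [0,0,0.15,0],
    [0,0,0.15,0],
  ],
)

```text
clock: 41.77
ee_pos: [517.2, -388.0, 73.3]
tcp_rot: [-179.9, 0.1, 177.5]
force: [0.6, 0.2, -2.5]
finger_gap: 0.709
grip_force: 15.0
```

Run:
```python
from h import *
go((516,-388,56.5,177.4))
```

```text
at [ 517.2 -388.    73.3] rot [-1.7994e+02  1.0000e-01  1.7750e+02] F [ 0.6  0.2 -2.5] gap 0.709 gf 15.0 t 41.7667
[0.0012, -0.0, 0.0168, 0.1] dist 0.017
```

Request:
send_rows(
  targets=[
    [0,0,0.006,0],
    [0,0,0.011,0],
    [0,0,0.014,0],
    [0,0,0.0165,0],
    [0,0,0.0165,0],
    [0,0,0.0165,0],
    [0,0,0.0165,0],
  ],
)

```text
clock: 42.35
ee_pos: [516.3, -389.1, 56.1]
tcp_rot: [-179.9, 0.0, 177.4]
force: [-2.0, -0.3, 3.4]
finger_gap: 0.709
grip_force: 15.0
```

Request:
send_rows(
  targets=[
    [0,0,0,0],
    [0,0,0,0],
    [0,0,0,0],
    [0,0,0,0],
    [0,0,0,0],
    [0,0,0,0],
    [0,0,0,0],
    [0,0,0,0],
  ],
  grip=-1,
)

```text
clock: 43.02
ee_pos: [516.2, -388.5, 55.3]
tcp_rot: [-180.0, 0.0, 177.4]
force: [-1.2, 1.0, 0.6]
finger_gap: 1.001
grip_force: 0.0
```

Request:
send_rows(
  targets=[
    [0,0,-0.02,0],
    [0,0,-0.05,0],
    [0,0,-0.08,0],
    [0,0,-0.11,0],
    [0,0,-0.14,0],
    [0,0,-0.17,0],
    [0,0,-0.2,0],
    [0,0.04,-0.2,0],
    [0.02,0.08,-0.2,0],
    [0.04,0.12,-0.2,0],
    [0.06,0.16,-0.2,0],
    [0.08,0.2,-0.2,0],
  ],
)

```text
clock: 44.02
ee_pos: [449.1, -194.6, 255.2]
tcp_rot: [180.0, 0.0, 177.4]
force: [0.8, 1.0, -0.6]
finger_gap: 1.001
grip_force: 0.0
```

Request:
send_rows(
  targets=[
    [0.02,0.04,0,0],
    [0.04,0.08,0,0],
    [0.06,0.12,0,0],
    [0.08,0.15,0,0],
    [0.08,0.15,0,0],
    [0.08,0.15,0,0],
    [0.08,0.15,0,0],
    [0.08,0.15,0,0],
  ],
)

```text
clock: 44.68
ee_pos: [378.0, -44.0, 255.5]
tcp_rot: [-179.9, 0.1, 177.4]
force: [-0.1, -0.5, -0.0]
finger_gap: 1.0
grip_force: 0.0
```

Run:
```python
from h import *
go()
t=snap('top');s=snap('side')
f=lambda x:cv2.convertScaleAbs(cv2.resize(x,None,fx=1.42,fy=1.42,interpolation=cv2.INTER_CUBIC),alpha=1.4,beta=5)
cv2.imwrite('pics/d9.png',np.hstack([f(t['color'][:,:,::-1][100:420,130:460]),f(s['color'][:,:,::-1][100:420,210:440])]))
```

```text
at [378.  -44.  255.5] rot [-1.7994e+02  6.0000e-02  1.7738e+02] F [-0.1 -0.5 -0. ] gap 1.0 gf 0.0 t 44.6833
```

View pics/d9.png

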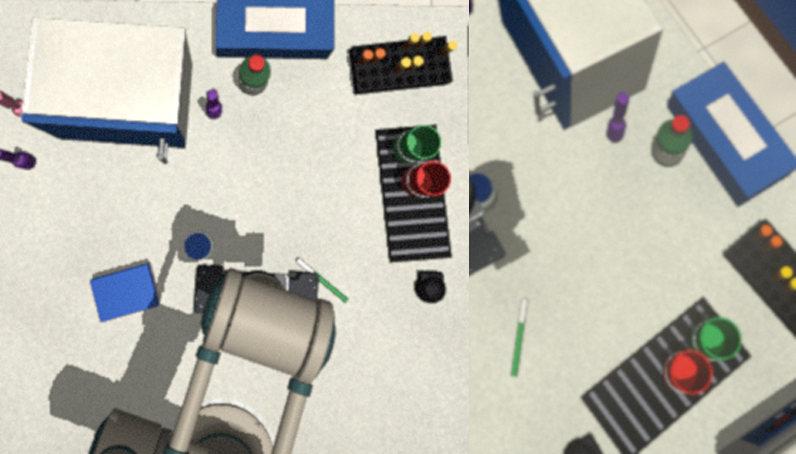

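Run:
```python
from h import *
t=snap('top');s=snap('side')
q=np.array([[546,-386]]);a=np.radians(5)
for n,tt,ss in(('green',(420,143),(719,339)),('red',(432,179),(690,372))):
    A=atz(t,tt[0]/1.42+130-.2,tt[1]/1.42+100-.2,114);B=atz(s,(ss[0]-469)/1.42+210-.2,ss[1]/1.42+100-.2,114)
    p=(A+B)[:2]/2-q[0]; print(n,A,B,'mat frame',p@[np.cos(a),np.sin(a)],p@[-np.sin(a),np.cos(a)])
```

```text
green [ 635.1090141  -366.52367193  114.        ] [ 633.71747087 -374.25974207  114.        ] mat frame 89.43715577743401 7.843176916634898
red [ 566.41102382 -388.71626455  114.        ] [ 565.68101982 -391.31836883  114.        ] mat frame 19.61960843639878 -5.749155510057398
```

```bash
python3 -c "
from h import *
print(finish_job())"
```

```text
the job is handed in; nothing more can be done
None
```

I handed the job in at about 45 s of the 210 s: green and red are brushed (no blue beaker on the bench) and stand upright on the mat, and the door is shut. Red was nudged about 5 cm after I set it down but is still on the mat. I can't see inside the shut cupboard, so the brush in its caddy (last seen upright just before closing) and the catch being up are unconfirmed, and no verdict came back.

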